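# Isolate the control desk and blank off its open ways

## Robot

A 7-joint arm with a two-finger parallel gripper is mounted at the origin on the work surface. World frame = base frame: x ahead of the robot, y to its left, z up, the work surface at z = 0. Lengths are in mm, angles in rad, forces in N, time in s.
With the tool pointing down it reaches from about 425 to 950 mm from the base axis. Payload 4.7 kg.
Tool frame: the origin (TCP) lies at the very end of the fingers, on their centre line; the grasp point (between the pads) lies 19 mm behind it; x points along the fingers, y is the direction in which the jaws open and shut, and the axes are right-handed (so a half turn about x gives the same grasp; the last joint's range is limited). The gripper opens to 85 mm and grips with 20 to 120 N. Pads are 22 mm wide; open, the fingers measure 114 mm over their backs; the gripper's body (76 mm by 85 mm) begins 54 mm behind the grasp point. The pads swing forward as they close: fully open they stand 13 mm farther back than shut.
Start: joints at [1.099, 0.469, -0.049, 1.532, 0.024, 1.141, -0.082], TCP at [289.265, -609.897, 231.335] pointing down, gripper open.
Joint ranges: [-2.59, 2.59], [-0.33, 1.99], [-1.39, 1.29], [0.1, 2.45], [-1.04, 4.18], [0.21, 1.99], [-2.66, 2.66]. Speed limits (rad/s): [2.57, 2.57, 3.14, 3.14, 3.14, 3.14, 3.14].

## Interface

Orientations are given as a unit quaternion [w, x, y, z].
In Python, from rig import r gives the robot as it stands.
- The arm moves only by the shell command python3 -m jog 'ROWS' [FORCE]. ROWS is JSON, a list of rows, each an object with "slide": the shift along the tool's x, y, z in m, a list of three; "turn": the turn about the tool's x in degrees; "hand": the finger opening in m, from 0 to 0.0854. A call has 1 to 12 rows; each row is the pose to reach, as a shift and turn from the pose commanded when the call began, along the tool's axes at that moment; what a row does not reach only later rows make up. A row lasts 1/12 s, in which the tool goes at most 41.7 mm and 7.16 degrees, less where a joint would pass 70% of its speed; a pose out of reach is approached as far as the arm can. A call with a gripper value outside its range is refused whole. The fingers move at their own pace and stop on an object; FORCE is the grip in N (left out, the last holds). Time passes only in rows, so rows that repeat a pose let the fingers close. It gives the time, the measured TCP pose, the force and the opening at its end, in the units of the state.
- r.read_state(): the state, without advancing time (a new reading comes with each control period).
- r.get_image(name): name is "scene" or "side" or "wrist"; returns a dict with "image" (420x560x3 uint8, red, green, blue), "z_map" (420x560 float32, mm along the optical axis (not along the pixel's ray), 0 where there is no reading), "camera_matrix" (3x3 intrinsics, pixels), "origin" and "rotation" of the camera in the world; the wrist camera has in their place "T_tool_cam" (4x4, takes a point from camera to tool coordinates, whose origin is the TCP and whose axes are the tool frame's). Camera axes: x right, y down, z forward; pixel columns grow to the right and rows downward; lengths in mm; the calibration is good to about 2 mm. A picture is of the moment at which its call begins: read the wrist's pose just before it.
- r.hand_in(): hands the job in, once; it reports no verdict.
The state is a dict: "time": time; "joint_pos": joint angles; "dq": joint speeds; "joint_torque": joint torques, N m; "position": TCP position; "orientation": TCP orientation; "force": force on the tool from outside, world axes, zero at the start; "moment": the same for the moment, N m; "gripper_width": finger opening in mm.
Only numpy, scipy, OpenCV 4.12 (cv2) and the standard library are available. Lean on these libraries where they do the work, as an engineer would, in place of code of your own. Each camera call takes 0.05 s, during which the arm holds its last target. There are 200 camera calls.

## Task

Make the press's control desk safe for the fitter: press Stop, swing the main isolator's handle to off so that its padlock hole lines up with the hole in the hasp for the fitter's own padlock, and then press Start to prove that the desk is dead. Only when it is dead, clip every blanking cover that lies on the bench into an open way, any way you like, pressing until both its tabs catch and its flange lies flat on the panel. Leave the isolator off with its holes lined up; ways left over stay open for new modules, and the padlock, screwdriver and reel stay where they are.

Things in the scene. Friction and masses are not known exactly. Their poses are not given: they have to be found in the camera images.
- stop (a joint): Stop button: the larger of the two push buttons, a red mushroom 38 mm across on a black collar, near the front edge (robot side) of the desk's top, towards its right end; value = how far it is pressed, 0 to 0.006 m, springs back; 5 N presses it fully, over 0.004 counts as pressed
- stop_top (a point): centre of the upper face of the Stop button, 18 mm above the desk's panel when not pressed; z up
- start (a joint): Start button: the smaller push button, a white cap 22 mm across on a black collar, 80 mm to the left of Stop; value = how far it is pressed, 0 to 0.006 m, springs back; 5 N presses it fully, over 0.004 counts as pressed
- start_top (a point): centre of the upper face of the Start button, 18 mm above the desk's panel when not pressed; z up
- isolator (a joint): the main isolator's handle on its upright axis; rad, grows clockwise from above: 0 = on (blade to the desk's +x, away), 1.571 = off (blade to the desk's -y, right; padlock holes one over the other), end stop 1.833 (reset: too far). No click: stiff (0.3 N m, 6 N at handle_mid), stays where it is left
- isolator_axis (a point): the point where the isolator's axis meets the panel's top face; does not turn with the handle; axes those of the desk
- handle_mid (a point): middle of the isolator handle's red blade, 50 mm from the axis, 35 mm above the panel; turns with it, x along the blade outwards. The blade is 18 mm wide, from 26 mm behind the axis to 74 in front and 20 to 50 mm above the panel; under it lie a yellow plate 64 mm square and a black boss 56 mm across, 15 mm high
- handle_hole (a point): centre of the 10 mm padlock hole in the flat steel tab at the end of the handle, 85 mm from the axis, 18 mm above the panel; the tab is 24 mm wide, 4 mm thick and ends 97 mm from the axis
- hasp_hole (a point): centre of the 10 mm padlock hole in the fixed steel hasp on the desk, 85 mm from the axis, top face 13 mm above the panel; the hasp is a bridge 34 x 40 mm; the handle's tab passes over it
- way0 (a point): centre of one of six open ways (near the robot, right), cut-outs in the left part of the desk's panel, at its top face, 90 mm above the bench; the desk's axes: x away from the robot, y to the left, z up. 46 mm along x by 36 along y in a panel 4 mm thick, empty below; 100 mm apart in x, 68 in y. The desk: a cream box 250 (x) by 440 (y) mm
- way1 (a point): centre of one of six open ways (near the robot, middle), cut-outs in the left part of the desk's panel, at its top face, 90 mm above the bench; the desk's axes: x away from the robot, y to the left, z up. Same size as way0
- way2 (a point): centre of one of six open ways (near the robot, left), cut-outs in the left part of the desk's panel, at its top face, 90 mm above the bench; the desk's axes: x away from the robot, y to the left, z up. Same size as way0
- way3 (a point): centre of one of six open ways (far, right), cut-outs in the left part of the desk's panel, at its top face, 90 mm above the bench; the desk's axes: x away from the robot, y to the left, z up. Same size as way0
- way4 (a point): centre of one of six open ways (far, middle), cut-outs in the left part of the desk's panel, at its top face, 90 mm above the bench; the desk's axes: x away from the robot, y to the left, z up. Same size as way0
- way5 (a point): centre of one of six open ways (far, left), cut-outs in the left part of the desk's panel, at its top face, 90 mm above the bench; the desk's axes: x away from the robot, y to the left, z up. Same size as way0
- cover0_nose (a point): centre of the nose of a grey blanking cover (None if absent), 34 mm above what it stands on; x along the nose, z up; half a turn is all one. Every cover, from below: a plug 43 (x) by 33 (y) mm, 18 mm deep, tapering to 40 x 30 at its foot; a flange 56 x 46 mm, 4 mm thick; a nose 44 (x) by 22 (y) mm, 24 mm high, to hold it by, its top 12 mm above this point; 75 g
- cover1_nose (a point): centre of the nose of a grey blanking cover (None if absent), 34 mm above what it stands on; x along the nose, z up; half a turn is all one. Each x end of a plug has a sprung tab: a wedge standing up to 5 mm out, pushed in by the cut-out's edge (about 6 N on the whole cover), that springs out again under the panel once the flange lies on it
- cover2_nose (a point): centre of the nose of a grey blanking cover (None if absent), 34 mm above what it stands on; x along the nose, z up; half a turn is all one. A cover set in a way stops on its wedges with this point about 26 to 28 mm above the panel; pressed home it is 16 mm above
- cover3_nose (a point): centre of the nose of a grey blanking cover (None if absent), 34 mm above what it stands on; x along the nose, z up; half a turn is all one. Same as cover0
- cover4_nose (a point): centre of the nose of a grey blanking cover (None if absent), 34 mm above what it stands on; x along the nose, z up; half a turn is all one. Same as cover0
- padlock: bystander: the fitter's open brass padlock standing on its foot behind the desk, body 20 x 38 x 44 mm; origin at its underside
- screwdriver: bystander: screwdriver lying behind the desk
- reel: bystander: small copper reel 110 mm across, 25 mm high, lying to the left of the desk; origin at its underside

How it is judged:
By the outcome, as a careful person would: the job done as asked, in the order asked, and still so for the second after the job is handed in, with the robot touching nothing.
Of cover0, cover1, cover2, cover3, cover4 only 3 to 5 are there at a start; the rules pass over those that are not, and their reading is None.
At some moment in a run one of cover0, cover1, cover2, cover3, cover4 may be knocked a few centimetres aside while the robot is not near it.
Once in a run the grip may slacken for a moment while it holds something.
It also fails if it takes over 210 s, if anything falls off the work surface, if the arm or the gripper's body presses on something with over 40 N, if the wrist force passes 120 N, or if a joint passes its speed limit or range.

## Working session

There is one attempt and no reset: what is moved stays moved. The work goes in short steps, Python scripts to look and compute and a shell command to move; the robot and the scene stay as the last step left them, time stands still between calls to the robot, and variables do not carry over. Pictures are saved under pics/ and viewed, about 12 in all and at most 16, crops included, and the job is handed in when it is done.

```bash
ls; mkdir -p pics; python3 - <<'E'
from rig import r
import cv2,numpy as np
s=r.read_state();print({k:np.round(v,3).tolist() for k,v in s.items()})
for n in("scene","side"):
    d=r.get_image(n);cv2.imwrite(f"pics/{n}0.png",d["image"][...,::-1]);np.savez(f"{n}0.npz",**d)
    print(n,d["camera_matrix"].round(1).tolist(),d["origin"],d["rotation"].round(3).tolist())
E
```

```text
pics
{'time': 0.0, 'joint_pos': [1.099, 0.469, -0.049, 1.534, 0.024, 1.141, -0.082], 'dq': [-0.001, -0.0, 0.001, 0.001, -0.0, -0.0, -0.002], 'joint_torque': [-0.001, -51.03, -0.047, -23.771, 0.011, 0.007, -0.0], 'position': [288.986, -609.37, 230.241], 'orientation': [-0.155, -0.69, -0.156, 0.69], 'force': [0.209, -0.063, -0.678], 'moment': [0.012, 0.016, 0.044], 'gripper_width': 85.183}
scene [[417.3, 0.0, 277.5], [0.0, 417.3, 206.7], [0.0, 0.0, 1.0]] [1413.44675195  117.36838684  705.75652023] [-0.304, 0.596, 0.664, -0.335]
side [[504.8, 0.0, 273.6], [0.0, 504.8, 216.6], [0.0, 0.0, 1.0]] [319.47524268 944.94430508 948.35899943] [0.067, -0.157, 0.9, -0.4]
```

View pics/scene0.png

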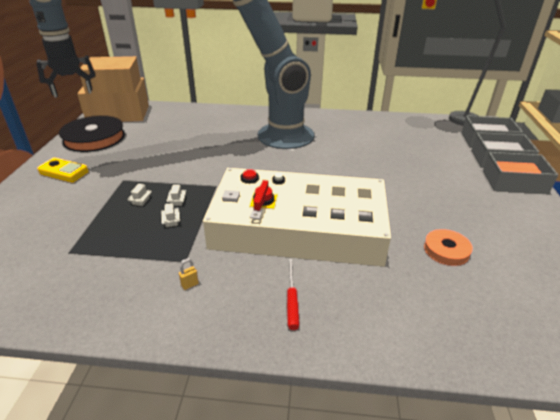

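View pics/side0.png

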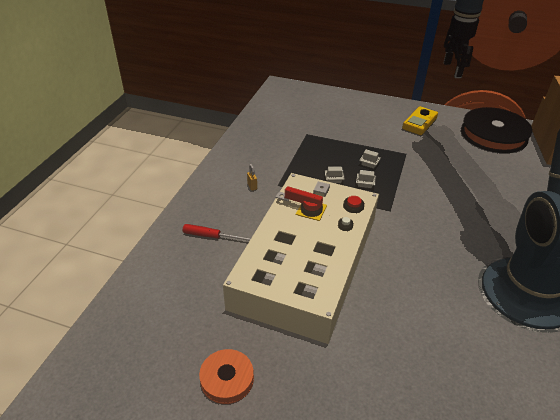

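The scene view shows the desk in the centre, with Stop at about (249,176), Start at (278,179), the isolator at (263,198) and six ways to its right. Three covers lie on the black mat at about (140,194), (177,195) and (171,214). The side view agrees: covers at (334,173), (366,178) and (371,157), Stop at (354,203) and Start at (346,223).

```bash
cat > h.py <<'E'
from rig import r
import cv2,numpy as np
from scipy.spatial.transform import Rotation as R
def q2R(q): return R.from_quat(np.r_[q[1:],q[0]]).as_matrix()
def cam(n):
    s=r.read_state();d=r.get_image(n)
    if n=="wrist":
        T=np.eye(4);T[:3,:3]=q2R(s["orientation"]);T[:3,3]=s["position"];T=T@np.array(d["T_tool_cam"])
        d["Rw"],d["o"]=T[:3,:3],T[:3,3]
    else: d["Rw"],d["o"]=q2R(d["rotation"]),np.array(d["origin"])
    return d
def ray(d,uv,z):
    uv=np.atleast_2d(uv).astype(float)
    v=np.c_[uv,np.ones(len(uv))]@np.linalg.inv(d["camera_matrix"]).T@d["Rw"].T
    return d["o"]+v*((z-d["o"][2])/v[:,2])[:,None]
def proj(d,p):
    c=(np.atleast_2d(p)-d["o"])@d["Rw"]@np.asarray(d["camera_matrix"]).T
    return c[:,:2]/c[:,2:]
def cloud(d):
    z=d["z_map"];v,u=np.mgrid[:z.shape[0],:z.shape[1]]
    c=np.stack([u,v,np.ones_like(u)],-1)@np.linalg.inv(d["camera_matrix"]).T*z[...,None]
    w=c@d["Rw"].T+d["o"];w[z<=0]=np.nan;return w
def blobs(m,mn=15):
    n,l,st,c=cv2.connectedComponentsWithStats(m.astype(np.uint8))
    return [(c[i],st[i,4],l==i) for i in range(1,n) if st[i,4]>=mn]
def tool(p):   # world point -> slide (mm) in tool axes
    s=r.read_state();return q2R(s["orientation"]).T@(np.asarray(p)-s["position"])
E
python3 - <<'E'
from h import *
for n in("scene","side"):
    d=cam(n);w=cloud(d);z=w[...,2];hsv=cv2.cvtColor(d["image"],cv2.COLOR_RGB2HSV)
    reg=(w[...,0]>350)&(w[...,0]<1000)&(abs(w[...,1])<500)
    print(n)
    pan=reg&(abs(z-90)<6)&(hsv[...,1]<110)
    P=w[pan];print("panel z med",np.median(P[:,2]),"rect",cv2.minAreaRect(P[:,:2].astype(np.float32)))
    red=reg&((hsv[...,0]<6)|(hsv[...,0]>172))&(hsv[...,1]>170)&(z>80)
    for c,a,m in blobs(red): print("red",c.round(),a,np.nanmean(w[m],0).round(1),np.nanmax(w[m][:,2]).round())
    cov=reg&(z>12)&(z<60)&(hsv[...,1]<60)&(w[...,1]<-100)
    for c,a,m in blobs(cov,40): 
        t=m&(z>38);Q=w[t]
        print("cov",c.round(),a,Q.mean(0).round(1),cv2.minAreaRect(Q[:,:2].astype(np.float32)))
    hole=reg&(z<84)
    hull=cv2.boxPoints(cv2.minAreaRect(P[:,:2].astype(np.float32)))
    # holes: non-panel components whose rays at z=90 fall in panel rect
    uv=np.stack(np.meshgrid(np.arange(560),np.arange(420)),-1).reshape(-1,2)
    g=ray(d,uv,90)[:,:2].reshape(420,560,2)
    for c,a,m in blobs(~(abs(z-90)<4)&(cv2.fillConvexPoly(np.zeros((420,560),np.uint8),proj(d,np.c_[hull,[90]*4]).astype(int),1)>0),60):
        print("nonpanel",c.round(),a,g[m].mean(0).round(1),cv2.minAreaRect(g[m].astype(np.float32)))
E
```

```text
scene
panel z med 89.3860594321086 rect ((534.6776123046875, 83.22929382324219), (441.3826599121094, 258.0489807128906), 87.9721450805664)
red [249. 174.] 95 [463.6 -57.6 109. ] 116.0
red [262. 195.] 313 [586.3  -5.2 129.9] 142.0
cov [139. 193.] 261 [ 473.4 -378.6   43.9] ((471.6227722167969, -380.11810302734375), (24.1242618560791, 44.25825500488281), 82.77872467041016)
cov [173. 205.] 527 [ 515.5 -265.7   44.2] ((509.2425537109375, -268.1859130859375), (135.56082153320312, 26.412342071533203), 9.217864990234375)
nonpanel [269. 177.] 550 [439.7  -3.8] ((436.45928955078125, 30.633468627929688), (224.4718475341797, 511.9579772949219), 27.987468719482422)
nonpanel [278. 178.] 117 [444.1  19.5] ((443.50738525390625, 20.502277374267578), (51.498756408691406, 35.81963348388672), 6.639631748199463)
nonpanel [261. 198.] 562 [544.4 -12.7] ((541.0390625, -7.4867401123046875), (175.8762664794922, 58.528743743896484), 2.8487751483917236)
nonpanel [312. 189.] 117 [488.1 115.1] ((487.82373046875, 115.94157409667969), (39.849308013916016, 34.795204162597656), 2.876884698867798)
nonpanel [338. 191.
[... 2238 characters left out ...]
)
nonpanel [324. 249.] 188 [484.8 115.3] ((484.71405029296875, 114.38531494140625), (34.036781311035156, 44.819217681884766), 88.81744384765625)
nonpanel [274. 257.] 198 [586.4 180.3] ((586.2402954101562, 179.20510864257812), (34.30889892578125, 45.07085037231445), 88.1923828125)
nonpanel [315. 269.] 211 [486.8 183.5] ((486.91400146484375, 181.6022491455078), (35.73731994628906, 44.76313018798828), 87.78849029541016)
nonpanel [263. 277.] 224 [588.8 248.2] ((589.1841430664062, 248.28468322753906), (34.83736801147461, 44.98054885864258), 86.1147232055664)
nonpanel [305. 290.] 248 [489.2 250.8] ((491.3160095214844, 249.28663635253906), (36.469505310058594, 49.821922302246094), 89.6670913696289)
```

```bash
python3 - <<'E'
from h import *
s=r.read_state();print(q2R(s["orientation"]).round(3).tolist());d=r.get_image("wrist");print(np.round(d["T_tool_cam"],3).tolist(),d["camera_matrix"].tolist())
print(tool([500,0,330]))
E
```

```text
[[-0.001, 0.428, -0.904], [0.001, -0.904, -0.428], [-1.0, -0.001, 0.0]]
[[0.001, -0.258, 0.966, -142.554], [1.0, -0.0, -0.001, 0.244], [0.0, 0.966, 0.258, -64.67], [0.0, 0.0, 0.0, 1.0]] [[294.4415383204643, 0.0, 284.0292351606421], [0.0, 294.4415383204643, 212.01405075086632], [0.0, 0.0, 1.0]]
[ -98.78891935 -460.61983208 -451.7636054 ]
```

```bash
python3 -m jog '[{"slide":[-0.09,-0.1,-0.12]},{"slide":[-0.09,-0.1,-0.12]},{"slide":[-0.09,-0.1,-0.12]},{"slide":[-0.09,-0.1,-0.12]},{"slide":[-0.09,-0.383,-0.476]},{"slide":[-0.09,-0.383,-0.476]},{"slide":[-0.09,-0.383,-0.476]},{"slide":[-0.09,-0.383,-0.476]},{"slide":[-0.09,-0.383,-0.476]},{"slide":[-0.09,-0.383,-0.476]},{"slide":[-0.09,-0.383,-0.476]},{"slide":[-0.09,-0.383,-0.476]}]'
```

```text
invalid input
```

```bash
python3 -c "
from h import *
print(tool([555,-60,320]))"
```

```text
[ -88.85393087 -382.83308412 -475.75355841]
```

```bash
python3 -m jog '[{"slide":[-0.09,-0.1,-0.12],"turn":0,"hand":0.085},{"slide":[-0.09,-0.1,-0.12],"turn":0,"hand":0.085},{"slide":[-0.09,-0.1,-0.12],"turn":0,"hand":0.085},{"slide":[-0.09,-0.1,-0.12],"turn":0,"hand":0.085},{"slide":[-0.09,-0.383,-0.476],"turn":0,"hand":0.085},{"slide":[-0.09,-0.383,-0.476],"turn":0,"hand":0.085},{"slide":[-0.09,-0.383,-0.476],"turn":0,"hand":0.085},{"slide":[-0.09,-0.383,-0.476],"turn":0,"hand":0.085},{"slide":[-0.09,-0.383,-0.476],"turn":0,"hand":0.085},{"slide":[-0.09,-0.383,-0.476],"turn":0,"hand":0.085},{"slide":[-0.09,-0.383,-0.476],"turn":0,"hand":0.085},{"slide":[-0.09,-0.383,-0.476],"turn":0,"hand":0.085}]'; python3 -c "
from h import *
print(tool([555,-60,320]))"
```

```text
time: 1.25
position: [496.9, -177.6, 319.7]
orientation: [0.155, 0.69, 0.155, -0.69]
force: [0.7, 0.3, 0.1]
gripper_width: 85.0
[  -0.36876116  -81.42604908 -102.86761912]
```

```bash
python3 -m jog '[{"slide":[0,-0.081,-0.103],"turn":27.3,"hand":0.085},{"slide":[0,-0.081,-0.103],"turn":27.3,"hand":0.085},{"slide":[0,-0.081,-0.103],"turn":27.3,"hand":0.085},{"slide":[0,-0.081,-0.103],"turn":27.3,"hand":0.03},{"slide":[0,-0.081,-0.103],"turn":27.3,"hand":0.0},{"slide":[0,-0.081,-0.103],"turn":27.3,"hand":0.0},{"slide":[0,-0.081,-0.103],"turn":27.3,"hand":0.0},{"slide":[0,-0.081,-0.103],"turn":27.3,"hand":0.0},{"slide":[0,-0.081,-0.103],"turn":27.3,"hand":0.0},{"slide":[0,-0.081,-0.103],"turn":27.3,"hand":0.0}]'; python3 - <<'E'
from h import *
s=r.read_state();print(q2R(s["orientation"]).round(3).tolist(),s["gripper_width"])
d=cam("wrist");cv2.imwrite("pics/w1.png",d["image"][...,::-1])
w=cloud(d);z=w[...,2];hsv=cv2.cvtColor(d["image"],cv2.COLOR_RGB2HSV)
reg=(w[...,0]>380)&(w[...,0]<900)&(w[...,1]>-500)&(w[...,1]<340)
P=w[reg&(abs(z-90)<5)&(hsv[...,1]<110)];print("panel",np.median(P[:,2]),cv2.minAreaRect(P[:,:2].astype(np.float32)))
uv=np.stack(np.meshgrid(np.arange(560),np.arange(420)),-1).reshape(-1,2)
def foot(m,h): return ray(d,uv[m.ravel()],h)[:,:2]
red=((hsv[...,0]<6)|(hsv[...,0]>172))&(hsv[...,1]>150)&(z>80)
for c,a,m in blobs(red): q=foot(m,108);print("red",c.round(),a,q.mean(0).round(1),np.nanmax(z[m]).round(),cv2.minAreaRect(q.astype(np.float32)))
whole=(hsv[...,1]<120)&(z<84)&(w[...,1]>50)
for c,a,m in blobs(~((abs(z-90)<5)),150):
    q=foot(m,90);rc=cv2.minAreaRect(q.astype(np.float32));
    if max(rc[1])<120: print("np",c.round(),a,q.mean(0).round(1),np.nanmedian(z[m]).round(),np.round(rc[1],1),round(rc[2],1))
for c,a,m in blobs((z>36)&(z<60)&(w[...,1]<-150),100):
    q=w[m][:,:2].astype(np.float32);print("cov",c.round(),a,cv2.minAreaRect(q))
E
```

```text
time: 2.08
position: [554.6, -63.6, 319.4]
orientation: [-0.012, 0.707, -0.013, -0.707]
force: [-0.1, -0.1, 1.0]
gripper_width: 0.4
[[0.0, -0.036, -0.999], [-0.0, -0.999, 0.036], [-1.0, 0.0, -0.0]] 0.36199552350825404
panel 90.18744746738196 ((532.6554565429688, 82.18424987792969), (442.1524658203125, 250.7569580078125), 88.15074920654297)
red [238. 179.] 2089 [568.   -8.5] 142.0 ((572.2327880859375, -4.678173065185547), (104.90168762207031, 49.0831413269043), 9.59794807434082)
red [284. 264.] 143 [454.5 -60.3] 358.0 ((454.9530944824219, -60.36304473876953), (5.2904253005981445, 41.13002395629883), 87.83882904052734)
np [ 38. 167.] 934 [589. 244.] 33.0 [33.7 43.8] 87.9
np [ 92. 167.] 951 [586.5 176.3] 33.0 [33.2 43.8] 87.9
np [146. 167.] 974 [584.1 108.7] 33.0 [33.9 43.8] 88.0
np [309. 190.] 859 [547.4 -95.3] 103.0 [41.  35.2] 87.9
np [ 54. 242.] 750 [489.4 247.3] 33.0 [32.8 42.9] 87.9
np [105. 242.] 768 [487.  179.6] 5.0 [33.1 44.4] 88.1
np [155. 242.] 784 [484.5 111.9] 4.0 [34.  42.9] 87.9
np [225. 262.] 622 [452.2  20.7] 103.0 [38.6 39.4] 39.5
cov [353.   5.] 126 ((771.3130493164062, -156.63819885253906), (9.994222640991211, 24.636764526367188), 40.000823974609375)
cov [424. 177.] 538 ((550.57177734375, -264.0347900390625), (45.06326675415039, 21.86083221435547), 19.67716407775879)
cov [498. 230.] 531 ((467.02484130859375, -381.7256774902344), (22.253087997436523, 43.88151168823242), 81.71670532226562)
cov [426. 238.] 473 ((457.5235290527344, -276.2870788574219), (44.17567825317383, 22.176956176757812), 7.779304504394531)
```

View pics/w1.png

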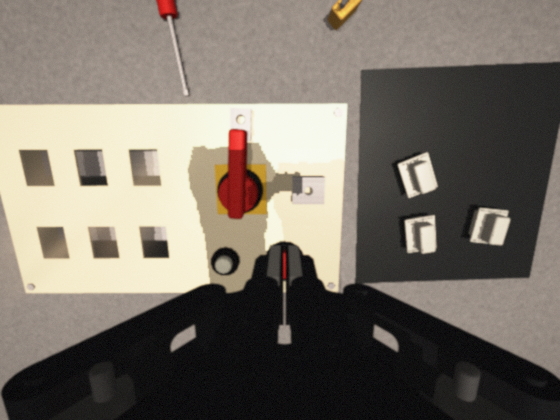

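The wrist view shows the isolator blade pointing away (on), from (238,215) to (237,130), with the tab hole at (241,119) and the hasp hole at (308,190). Start is at (223,262), Stop is hidden behind the fingers at (284,262), and the three covers are at (418,175), (421,236) and (490,227).

```bash
python3 - <<'E'
from h import *
d=cam("wrist");im=d["image"];np.savez("w1.npz",im=im,K=d["camera_matrix"],Rw=d["Rw"],o=d["o"])
hsv=cv2.cvtColor(im,cv2.COLOR_RGB2HSV)
wh=(hsv[...,1]<60)&(hsv[...,2]>110)
sub=np.zeros_like(wh);sub[245:280,205:242]=wh[245:280,205:242]
for c,a,m in blobs(sub,20):print("start",c,a,ray(d,c,108).round(1),ray(d,np.argwhere(m)[:,::-1],108)[:,:2].ptp(0) if hasattr(np.ndarray,'ptp') else np.ptp(ray(d,np.argwhere(m)[:,::-1],108)[:,:2],axis=0))
g=cv2.cvtColor(im,cv2.COLOR_RGB2GRAY)
print(ray(d,[[308,190]],103),ray(d,[[241,119]],108))
ye=(hsv[...,0]>15)&(hsv[...,0]<32)&(hsv[...,1]>150);ye[:150]=0;ye[:,300:]=0
for c,a,m in blobs(ye,60):
    q=ray(d,np.argwhere(m)[:,::-1],90)[:,:2];print("yel",a,cv2.minAreaRect(q.astype(np.float32)))
ys=np.argwhere(ye)[:,::-1];q=ray(d,ys,90)[:,:2];print("all",cv2.minAreaRect(q.astype(np.float32)))
w=cloud(d);red=((hsv[...,0]<6)|(hsv[...,0]>172))&(hsv[...,1]>150)&(w[...,2]>134)&(w[...,2]<146)
q=w[red][:,:2].astype(np.float32);print("blade",cv2.minAreaRect(q))
big=cv2.resize(im[80:300,190:350],None,fx=4,fy=3.6,interpolation=cv2.INTER_CUBIC)[...,::-1];cv2.imwrite("pics/w1c.png",big[:,:640])
E
```

```text
Traceback (most recent call last):
AttributeError: `ptp` was removed from the ndarray class in NumPy 2.0. Use np.ptp(arr, ...) instead.
```

```bash
python3 - <<'E'
from h import *
d=cam("wrist");im=d["image"]
hsv=cv2.cvtColor(im,cv2.COLOR_RGB2HSV)
wh=(hsv[...,1]<60)&(hsv[...,2]>110)
sub=np.zeros_like(wh);sub[245:280,205:242]=wh[245:280,205:242]
for c,a,m in blobs(sub,20):print("start",c,a,ray(d,c,108).round(1),np.ptp(ray(d,np.argwhere(m)[:,::-1],108)[:,:2],axis=0))
print(ray(d,[[308,190]],103),ray(d,[[241,119]],108))
ye=(hsv[...,0]>15)&(hsv[...,0]<32)&(hsv[...,1]>150);ye[:150]=0;ye[:,300:]=0
q=ray(d,np.argwhere(ye)[:,::-1],90)[:,:2];print("yellow all",cv2.minAreaRect(q.astype(np.float32)))
w=cloud(d);red=((hsv[...,0]<6)|(hsv[...,0]>172))&(hsv[...,1]>150)&(w[...,2]>134)&(w[...,2]<146)
q=w[red][:,:2].astype(np.float32);print("blade",cv2.minAreaRect(q))
cv2.imwrite("pics/w1c.png",cv2.resize(im[80:300,190:350],None,fx=4,fy=2.7,interpolation=cv2.INTER_CUBIC)[...,::-1])
E
```

```text
start [206.1682243  264.63551402] 107 [[457.3  41.9 108. ]] [48.07622913  6.16476207]
start [223.23958333 265.11458333] 192 [[455.8  19.6 108. ]] [20.1807888  20.12388144]
[[550.6628849  -92.92353947 103.        ]] [[637.03712224 -16.86685148 108.        ]]
yellow all ((348.893798828125, 43.91920471191406), (285.0545654296875, 457.0124816894531), 47.32797622680664)
blade ((576.37939453125, -12.051594734191895), (17.653160095214844, 97.10227966308594), 85.48280334472656)
```

View pics/w1c.png

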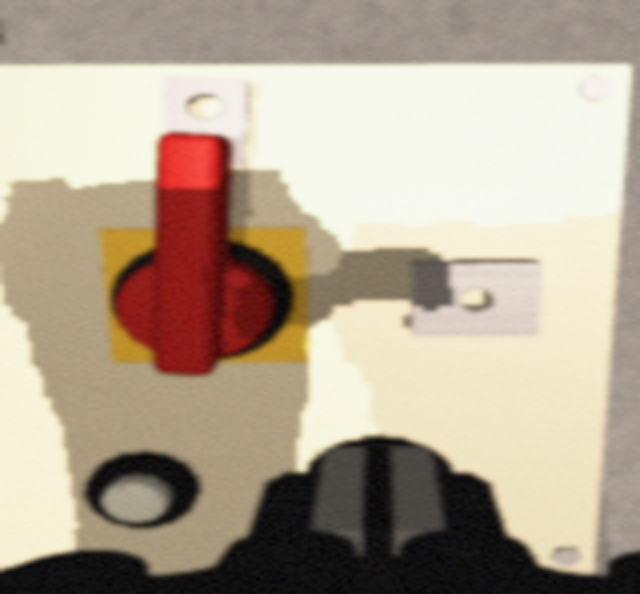

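```bash
python3 -m jog '[{"slide":[0.1,0,0.1007],"turn":0,"hand":0},{"slide":[0.1,0,0.1007],"turn":0,"hand":0},{"slide":[0.1,0,0.1007],"turn":0,"hand":0},{"slide":[0.1,0,0.1007],"turn":0,"hand":0},{"slide":[0.19,0,0.1007],"turn":0,"hand":0},{"slide":[0.19,0,0.1007],"turn":0,"hand":0},{"slide":[0.19,0,0.1007],"turn":0,"hand":0},{"slide":[0.19,0,0.1007],"turn":0,"hand":0},{"slide":[0.2,0,0.1007],"turn":0,"hand":0},{"slide":[0.2,0,0.1007],"turn":0,"hand":0}]'; python3 - <<'E'
from h import *
print(tool([454,-60,101]))
d=cam("side");cv2.imwrite("pics/s2.png",cv2.resize(d["image"][150:260,260:420],None,fx=4,fy=4)[...,::-1])
E
```

```text
time: 3.07
position: [455.4, -58.9, 120.0]
orientation: [-0.012, 0.708, -0.012, -0.706]
force: [-0.2, 0.7, -0.3]
gripper_width: 0.0
[19.01542298  1.14334688  1.4089965 ]
```

View pics/s2.png

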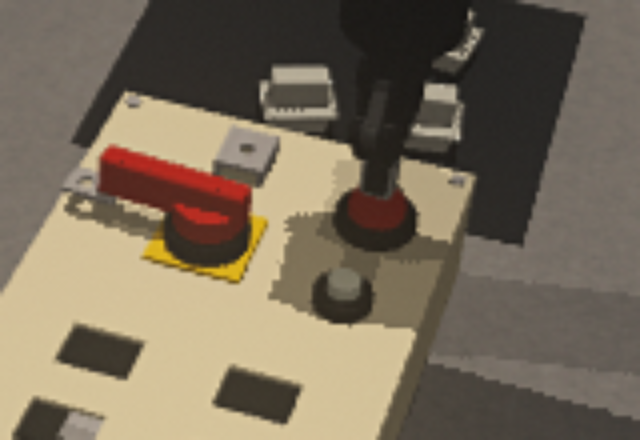

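The crop shows the fingertips right above the middle of the red mushroom (375,205). Next I press it.

```bash
python3 -m jog '[{"slide":[0.01,0.001,0.001],"turn":0,"hand":0},{"slide":[0.015,0.001,0.001],"turn":0,"hand":0},{"slide":[0.018,0.001,0.001],"turn":0,"hand":0},{"slide":[0.018,0.001,0.001],"turn":0,"hand":0},{"slide":[0.018,0.001,0.001],"turn":0,"hand":0}]'
```

```text
time: 3.53
position: [455.4, -60.1, 105.5]
orientation: [-0.011, 0.708, -0.013, -0.706]
force: [-8.5, 0.6, 34.7]
gripper_width: -0.2
```

```bash
python3 -m jog '[{"slide":[-0.0015,0,-0.001],"turn":0,"hand":0},{"slide":[-0.0015,0,-0.001],"turn":0,"hand":0}]'; python3 - <<'E'
from h import *
print(r.read_state()["moment"])
d=cam("side");cv2.imwrite("pics/s3.png",cv2.resize(d["image"][150:260,260:420],None,fx=4,fy=4)[...,::-1])
E
```

```text
time: 3.7
position: [455.4, -60.0, 105.7]
orientation: [-0.011, 0.708, -0.013, -0.706]
force: [-5.0, -0.2, 24.1]
gripper_width: 0.4
[ 0.03568159  1.35703725 -0.02268232]
```

View pics/s3.png

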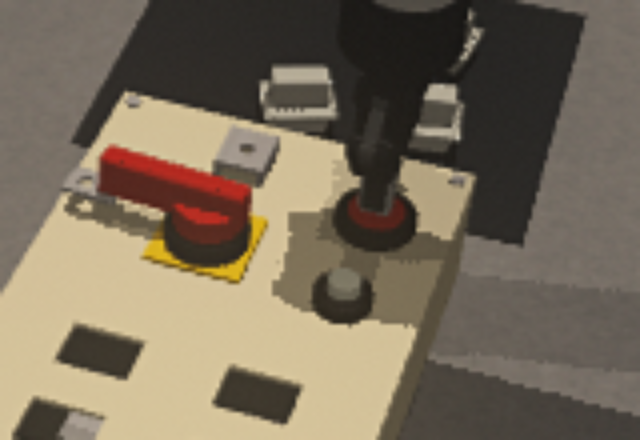

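```bash
python3 -c "
from h import *
print(r.read_state()['joint_pos'].round(3) if hasattr(r.read_state()['joint_pos'],'round') else r.read_state()['joint_pos'],tool([602.5,-13.3,121]))"
```

```text
[ 0.311  0.306 -0.321  2.142  0.148  0.711 -1.713] [ -15.02338593  -51.70692413 -145.45673672]
```

```bash
python3 -m jog '[{"slide":[-0.04,0,0],"turn":0,"hand":0},{"slide":[-0.08,0,0],"turn":-7,"hand":0},{"slide":[-0.12,0,0],"turn":-14,"hand":0},{"slide":[-0.12,-0.012,-0.035],"turn":-21,"hand":0},{"slide":[-0.12,-0.024,-0.07],"turn":-28,"hand":0.04},{"slide":[-0.12,-0.036,-0.105],"turn":-35,"hand":0.06},{"slide":[-0.12,-0.052,-0.1455],"turn":-42,"hand":0.06},{"slide":[-0.12,-0.052,-0.1455],"turn":-49,"hand":0.06},{"slide":[-0.12,-0.052,-0.1455],"turn":-56,"hand":0.06},{"slide":[-0.12,-0.052,-0.1455],"turn":-63,"hand":0.06},{"slide":[-0.12,-0.052,-0.1455],"turn":-70,"hand":0.06},{"slide":[-0.12,-0.052,-0.1455],"turn":-77,"hand":0.06}]';python3 -m jog '[{"slide":[0,0,0],"turn":-101,"hand":0.06},{"slide":[0,0,0],"turn":-101,"hand":0.06},{"slide":[0,0,0],"turn":-101,"hand":0.06},{"slide":[0,0,0],"turn":-101,"hand":0.06},{"slide":[0,0,0],"turn":-101,"hand":0.06},{"slide":[0,0,0],"turn":-101,"hand":0.06},{"slide":[0,0,0],"turn":-101,"hand":0.06},{"slide":[0,0,0],"turn":-101,"hand":0.06},{"slide":[0,0,0],"turn":-101,"hand":0.06},{"slide":[0,0,0],"turn":-101,"hand":0.06},{"slide":[0,0,0],"turn":-101,"hand":0.06},{"slide":[0,0,0],"turn":-101,"hand":0.06}]'
```

```text
time: 4.75
position: [601.4, -12.9, 222.5]
orientation: [-0.432, -0.559, -0.433, 0.56]
force: [0.2, -0.5, -0.9]
gripper_width: 60.2
time: 5.75
position: [601.3, -13.1, 222.6]
orientation: [0.698, 0.114, 0.698, -0.115]
force: [0.3, 0.1, -0.3]
gripper_width: 60.1
```

```bash
cat > p.py <<'E'
import sys
from h import *
s=r.read_state();M=q2R(s["orientation"]);print("t",round(s["time"],1),"yang",np.degrees(np.arctan2(M[1,1],M[0,1])).round(1),"j7",s["joint_pos"][6].round(2),"w",round(s["gripper_width"],1))
if len(sys.argv)>3: print(tool([float(a) for a in sys.argv[1:4]]).round(1))
E
python3 p.py 602.5 -13.3 121
```

```text
t 5.8 yang 71.3 j7 0.81 w 60.1
[101.6   0.3   1.2]
```

```bash
python3 -m jog '[{"slide":[0,0,0.001],"turn":-7,"hand":0.06},{"slide":[0.0,0,0.001],"turn":-14.5,"hand":0.06},{"slide":[0.03,0,0.001],"turn":-14.5,"hand":0.06},{"slide":[0.06,0,0.001],"turn":-14.5,"hand":0.06},{"slide":[0.085,0,0.001],"turn":-14.5,"hand":0.06},{"slide":[0.101,0,0.001],"turn":-14.5,"hand":0.06},{"slide":[0.101,0,0.001],"turn":-14.5,"hand":0.06},{"slide":[0.101,0,0.001],"turn":-14.5,"hand":0.0},{"slide":[0.101,0,0.001],"turn":-14.5,"hand":0.0},{"slide":[0.101,0,0.001],"turn":-14.5,"hand":0.0},{"slide":[0.101,0,0.001],"turn":-14.5,"hand":0.0},{"slide":[0.101,0,0.001],"turn":-14.5,"hand":0.0}]' 30; python3 p.py 602.5 -13.3 121
```

```text
time: 6.75
position: [603.4, -13.0, 123.6]
orientation: [0.708, 0.028, 0.706, -0.028]
force: [-0.2, -1.5, 5.1]
gripper_width: 17.2
t 6.8 yang 85.5 j7 0.94 w 17.2
[ 2.6 -0.4 -0.9]
```

```bash
python3 -m jog '[{"slide":[0,-0.0062,-0.0004],"turn":7,"hand":0},{"slide":[0,-0.0122,-0.0015],"turn":14,"hand":0},{"slide":[0,-0.0181,-0.0034],"turn":21,"hand":0},{"slide":[0,-0.0237,-0.0059],"turn":28,"hand":0},{"slide":[0,-0.029,-0.0091],"turn":35,"hand":0},{"slide":[0,-0.0338,-0.013],"turn":42,"hand":0}]'; python3 p.py
```

```text
time: 7.25
position: [587.9, -45.3, 123.6]
orientation: [0.65, 0.281, 0.648, -0.28]
force: [-0.2, 1.3, 3.2]
gripper_width: 17.0
t 7.2 yang 43.3 j7 0.36 w 17.0
```

```bash
python3 -m jog '[{"slide":[0,-0.0062,-0.0004],"turn":7,"hand":0},{"slide":[0,-0.0122,-0.0015],"turn":14,"hand":0},{"slide":[0,-0.0181,-0.0034],"turn":21,"hand":0},{"slide":[0,-0.0237,-0.0059],"turn":28,"hand":0},{"slide":[0,-0.029,-0.0091],"turn":35,"hand":0},{"slide":[0,-0.0338,-0.013],"turn":42,"hand":0},{"slide":[0,-0.0338,-0.013],"turn":42,"hand":0}]'; python3 p.py
python3 - <<'E'
from h import *
for n in("wrist","side","scene"):
    d=cam(n);cv2.imwrite(f"pics/{n}4.png",d["image"][...,::-1])
a=cv2.imread("pics/wrist4.png");b=cv2.imread("pics/side4.png")[150:240,260:420];c=cv2.imread("pics/scene4.png")[160:230,200:300]
f=lambda i,w,h:cv2.resize(i,(w,h),interpolation=cv2.INTER_CUBIC)
cv2.imwrite("pics/m4.png",np.vstack([f(a,400,300),f(b,400,300)]) if 0 else np.hstack([f(a,400,300),np.vstack([f(b,400,225)])[:300] if 0 else f(b,400,300)]))
E
```

```text
time: 7.83
position: [553.7, -59.3, 123.5]
orientation: [0.507, 0.494, 0.505, -0.493]
force: [-0.6, -0.5, 5.3]
gripper_width: 17.2
t 7.8 yang 1.4 j7 -0.24 w 17.2
```

View pics/m4.png

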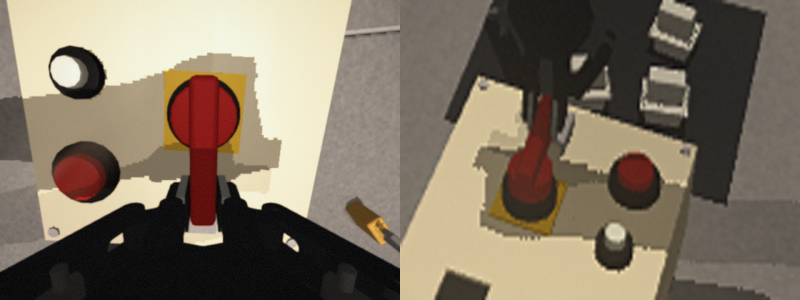

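```bash
python3 -m jog '[{"slide":[0,-0.0031,-0.0001],"turn":3.5,"hand":0},{"slide":[0,-0.0031,-0.0001],"turn":3.5,"hand":0},{"slide":[0,-0.0031,-0.0001],"turn":3.5,"hand":0},{"slide":[0,-0.0031,-0.0001],"turn":3.5,"hand":0.05},{"slide":[0,-0.0031,-0.0001],"turn":3.5,"hand":0.05},{"slide":[0,-0.0031,-0.0001],"turn":3.5,"hand":0.05},{"slide":[-0.03,-0.0031,-0.0001],"turn":3.5,"hand":0.05},{"slide":[-0.06,-0.0031,-0.0001],"turn":3.5,"hand":0.05},{"slide":[-0.1,-0.0031,-0.03],"turn":3.5,"hand":0.05},{"slide":[-0.12,-0.0031,-0.07],"turn":3.5,"hand":0.05},{"slide":[-0.12,-0.0031,-0.07],"turn":3.5,"hand":0.05}]'; python3 p.py
python3 - <<'E'
from h import *
d=cam("wrist");im=d["image"];np.savez("w5.npz",im=im,K=d["camera_matrix"],Rw=d["Rw"],o=d["o"],z=d["z_map"])
cv2.imwrite("pics/w5.png",im[...,::-1])
hsv=cv2.cvtColor(im,cv2.COLOR_RGB2HSV);w=cloud(d)
red=((hsv[...,0]<6)|(hsv[...,0]>172))&(hsv[...,1]>150)&(w[...,2]>134)&(w[...,2]<146)
print("blade",cv2.minAreaRect(w[red][:,:2].astype(np.float32)))
E
```

```text
time: 8.9
position: [549.9, 16.7, 246.3]
orientation: [0.494, 0.51, 0.492, -0.504]
force: [0.3, 1.5, 0.7]
gripper_width: 50.3
t 8.9 yang -1.6 j7 -0.33 w 50.3
blade ((552.1104125976562, -31.629627227783203), (97.17759704589844, 17.45084571838379), 88.10872650146484)
```

View pics/w5.png

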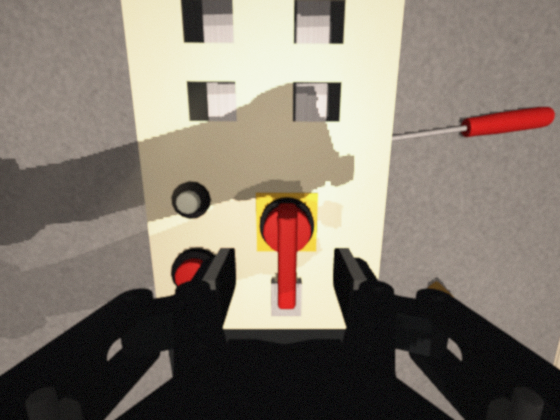

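```bash
python3 -m jog '[{"slide":[0,-0.03,0],"turn":-7,"hand":0},{"slide":[0,-0.06,0],"turn":-14,"hand":0},{"slide":[0,-0.094,0],"turn":-21,"hand":0},{"slide":[0.04,-0.094,0],"turn":-28,"hand":0},{"slide":[0.04,-0.094,0],"turn":-35,"hand":0},{"slide":[0.04,-0.094,0],"turn":-42,"hand":0},{"slide":[0.04,-0.094,0],"turn":-49,"hand":0},{"slide":[0.04,-0.094,0],"turn":-56,"hand":0},{"slide":[0.04,-0.094,0],"turn":-63,"hand":0},{"slide":[0.04,-0.094,0],"turn":-70,"hand":0},{"slide":[0.04,-0.094,0],"turn":-77,"hand":0},{"slide":[0.04,-0.094,0],"turn":-84,"hand":0}]'; python3 p.py 456 19.6 120
python3 - <<'E'
from h import *
d=cam("wrist");im=d["image"];np.savez("w6.npz",im=im,camera_matrix=d["camera_matrix"],Rw=d["Rw"],o=d["o"],z_map=d["z_map"])
c=proj(d,[551,-93,105])[0];print(c)
x,y=c.astype(int);x0,y0=max(0,x-50),max(0,y-40);print(x0,y0)
cv2.imwrite("pics/w6.png",np.hstack([cv2.resize(im,(400,300)),cv2.resize(im[y0:y0+75,x0:x0+100],(400,300),interpolation=cv2.INTER_CUBIC)])[...,::-1])
E
```

```text
time: 9.95
position: [453.8, 12.7, 200.9]
orientation: [0.705, 0.047, 0.706, -0.047]
force: [-0.1, -0.4, -0.1]
gripper_width: 0.2
t 9.9 yang 82.4 j7 1.07 w 0.2
[80.9  7.1  1.4]
[186.26366298 328.13236535]
136 288
```

View pics/w6.png

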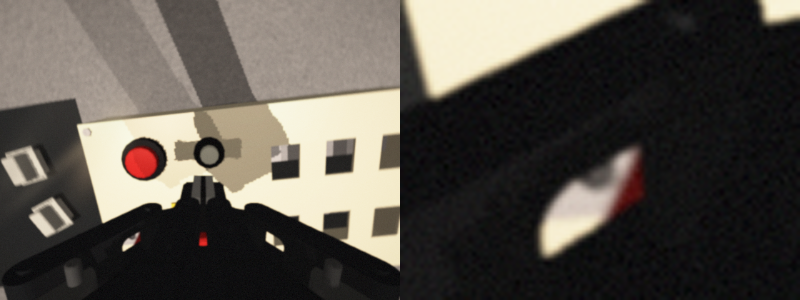

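```bash
python3 - <<'E'
from h import *
a=cam("scene");b=cam("side");out=[]
for d in(a,b):
    c=proj(d,[551,-93,105])[0].round().astype(int);print(c-[25,19])
    out.append(cv2.resize(d["image"][c[1]-19:c[1]+19,c[0]-25:c[0]+25],(400,304),interpolation=cv2.INTER_CUBIC))
cv2.imwrite("pics/m7.png",np.hstack(out)[...,::-1])
E
```

```text
[205 174]
[296 167]
```

View pics/m7.png

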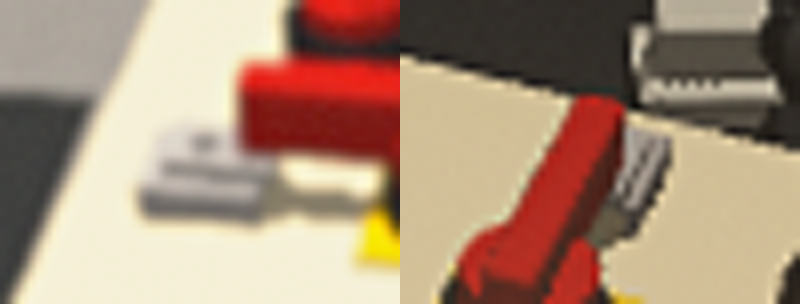

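```bash
python3 -m jog '[{"slide":[-0.04,0,0.0],"turn":-5.5,"hand":0},{"slide":[-0.06,-0.02,0.035],"turn":-5.5,"hand":0},{"slide":[-0.06,-0.04,0.07],"turn":-5.5,"hand":0},{"slide":[-0.06,-0.06,0.105],"turn":-5.5,"hand":0},{"slide":[-0.06,-0.08,0.14],"turn":-5.5,"hand":0},{"slide":[-0.06,-0.0845,0.169],"turn":-5.5,"hand":0},{"slide":[-0.06,-0.0845,0.169],"turn":-5.5,"hand":0},{"slide":[-0.06,-0.0845,0.169],"turn":-5.5,"hand":0}]'; python3 p.py
python3 - <<'E'
from h import *
d=cam("wrist");im=d["image"];np.savez("w8.npz",im=im,camera_matrix=d["camera_matrix"],Rw=d["Rw"],o=d["o"],z_map=d["z_map"])
c=proj(d,[551,-93,105])[0].round().astype(int);print(c-[40,40])
cr=im[c[1]-40:c[1]+40,c[0]-40:c[0]+40]
cv2.imwrite("pics/w8.png",np.hstack([cv2.resize(im,(400,400)),cv2.resize(cr,(400,400),interpolation=cv2.INTER_CUBIC)])[...,::-1])
E
```

```text
time: 10.77
position: [610.5, -94.4, 260.3]
orientation: [0.706, 0.017, 0.708, -0.016]
force: [-0.2, -0.2, 0.2]
gripper_width: -0.2
t 10.8 yang 87.3 j7 1.29 w -0.2
[243 100]
```

View pics/w8.png

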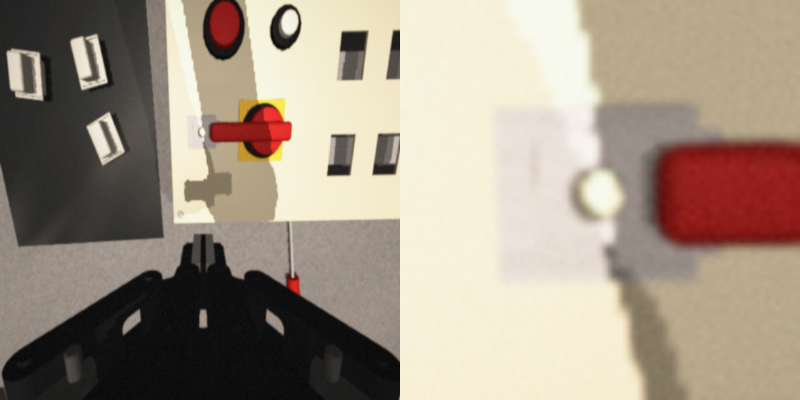

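Both holes line up: the right-hand crop shows a full round, bright hole at (598,193), centred on the hasp (centre 597,191). I'll re-measure Start and the covers from this picture, then press Start.

```bash
cat > cov.py <<'E'
from h import *
def covers(d,zlo=38,zhi=60,ymax=-150,top=46):
    w=cloud(d);z=w[...,2];res=[]
    for c,a,m in blobs((z>zlo)&(z<zhi)&(w[...,1]<ymax)&(w[...,1]>-480)&(w[...,0]<700)&(w[...,0]>350),100):
        (cx,cy),(a1,a2),an=cv2.minAreaRect(w[m][:,:2].astype(np.float32))
        if a1<a2: an+=90
        res.append((round(cx,1),round(cy,1),round((an+90)%180-90,1),round(max(a1,a2),1),round(min(a1,a2),1)))
    return res
E
python3 - <<'E'
from cov import *
f=np.load("w8.npz");d={k:f[k] for k in f};im=d["im"];hsv=cv2.cvtColor(im,cv2.COLOR_RGB2HSV)
print(covers(d))
wh=(hsv[...,1]<60)&(hsv[...,2]>140);s=np.zeros_like(wh);s[:60,375:425]=wh[:60,375:425]
for c,a,m in blobs(s,30):print("start",c,a,ray(d,c,108).round(1))
red=((hsv[...,0]<6)|(hsv[...,0]>172))&(hsv[...,1]>150);red[90:]=0
for c,a,m in blobs(red,50):print("stop",c,a,ray(d,c,106).round(1))
E
python3 p.py 455.5 20 200
```

```text
[(458.8, -275.1, 8.0, 44.2, 22.5), (467.9, -381.4, -7.9, 44.0, 24.1), (552.1, -263.2, 20.1, 44.0, 22.1)]
start [399.74762947  31.05616338] 1371 [[461.5  15.9 108. ]]
start [405.1376673   22.89674952] 523 [[455.2  20.3 108. ]]
stop [313.86621698  25.24283305] 1779 [[452.7 -60.4 106. ]]
t 10.8 yang 87.5 j7 1.29 w 0.3
[  61.2  106.2 -158.9]
```

```bash
python3 -m jog '[{"slide":[0,0.0225,-0.034],"turn":0,"hand":0},{"slide":[0,0.045,-0.068],"turn":0,"hand":0},{"slide":[0,0.0675,-0.102],"turn":0,"hand":0},{"slide":[0.02,0.09,-0.135],"turn":0,"hand":0},{"slide":[0.06,0.106,-0.159],"turn":0,"hand":0},{"slide":[0.1,0.106,-0.159],"turn":0,"hand":0},{"slide":[0.135,0.106,-0.159],"turn":0,"hand":0},{"slide":[0.14,0.106,-0.159],"turn":0,"hand":0},{"slide":[0.15,0.106,-0.159],"turn":0,"hand":0},{"slide":[0.157,0.106,-0.159],"turn":0,"hand":0},{"slide":[0.157,0.106,-0.159],"turn":0,"hand":0}]'; python3 p.py 455.5 20 103
```

```text
time: 11.73
position: [456.0, 19.6, 106.4]
orientation: [0.707, 0.015, 0.707, -0.016]
force: [-3.7, -0.1, 4.8]
gripper_width: -0.1
t 11.7 yang 87.5 j7 0.96 w -0.1
[ 3.4  0.4 -0.5]
```

```bash
python3 -m jog '[{"slide":[0.001,0,0],"turn":0,"hand":0},{"slide":[0.002,0,0],"turn":0,"hand":0},{"slide":[0.002,0,0],"turn":0,"hand":0}]'
```

```text
time: 11.98
position: [456.4, 19.6, 105.9]
orientation: [0.707, 0.015, 0.707, -0.016]
force: [-8.1, -0.0, 17.1]
gripper_width: 0.0
```

```bash
python3 -m jog '[{"slide":[-0.03,0,0],"turn":0,"hand":0},{"slide":[-0.07,0,0],"turn":0,"hand":0},{"slide":[-0.11,0,0],"turn":0,"hand":0},{"slide":[-0.127,0.03,0.02],"turn":0,"hand":0},{"slide":[-0.127,0.06,0.04],"turn":0,"hand":0},{"slide":[-0.127,0.095,0.06],"turn":0,"hand":0},{"slide":[-0.127,0.125,0.08],"turn":0,"hand":0.06},{"slide":[-0.127,0.1345,0.098],"turn":0,"hand":0.06},{"slide":[-0.127,0.1345,0.098],"turn":0,"hand":0.06},{"slide":[-0.127,0.1345,0.098],"turn":0,"hand":0.06}]'; python3 - <<'E'
from h import *
d=cam("wrist");im=d["image"];cv2.imwrite("pics/w9.png",im[...,::-1])
w=cloud(d);uv=np.stack(np.meshgrid(np.arange(560),np.arange(420)),-1).reshape(-1,2)
print(d["o"].round(),np.nanmedian(w[...,2][(abs(w[...,2]-90)<8)]))
for lo in (84,87.5):
  for c,a,m in blobs(w[...,2]<lo,800):
    q=ray(d,uv[m.ravel()],90)[:,:2].astype(np.float32);rc=cv2.minAreaRect(q)
    if max(rc[1])<60: print(lo,c.round(),np.round(rc[0],1),np.round(rc[1],1),round(rc[2],1))
E
```

```text
time: 12.82
position: [560.7, 150.2, 231.3]
orientation: [0.708, 0.016, 0.706, -0.015]
force: [-0.2, 0.1, -0.1]
gripper_width: 48.2
[495. 152. 374.] 90.05391371461712
84 [315. 122.] [487.  181.8] [34.8 44.5] 88.1
84 [388. 121.] [489.4 249. ] [34.4 45.2] 88.2
84 [242. 123.] [485.  114.2] [35.2 44.6] 88.1
84 [380. 224.] [588.4 245.8] [34.3 44.4] 88.1
84 [246. 225.] [584. 111.] [35.5 43.4] 87.5
84 [313. 224.] [585.9 178.5] [34.9 43.7] 88.1
87.5 [388. 121.] [489.3 249.3] [35.2 45.7] 88.4
87.5 [242. 123.] [484.6 114. ] [35.6 45.3] 88.1
87.5 [315. 122.] [487.  181.9] [35.1 45.8] 88.1
87.5 [380. 224.] [588.9 246.2] [35.2 45.4] 88.1
87.5 [246. 226.] [584.5 110.7] [35.9 44.5] 87.5
87.5 [313. 225.] [586.9 178.7] [35.3 45.6] 88.1
```

```bash
python3 -m jog '[{"slide":[0,-0.04,0],"turn":0,"hand":0.06},{"slide":[0,-0.08,0],"turn":0,"hand":0.06},{"slide":[0,-0.12,0],"turn":0,"hand":0.06},{"slide":[0,-0.16,0],"turn":0,"hand":0.06},{"slide":[0,-0.2,0],"turn":0,"hand":0.06},{"slide":[0,-0.24,0],"turn":0,"hand":0.06},{"slide":[0,-0.28,0],"turn":0,"hand":0.06},{"slide":[0,-0.32,0],"turn":0,"hand":0.06},{"slide":[0,-0.36,0],"turn":0,"hand":0.06},{"slide":[0,-0.4,0],"turn":0,"hand":0.06},{"slide":[0,-0.44,0],"turn":0,"hand":0.06},{"slide":[0,-0.46,0],"turn":0,"hand":0.06}]'; python3 -m jog '[{"slide":[0,0,0],"turn":0,"hand":0.05}]'; python3 - <<'E'
from cov import *
print(covers(cam("wrist")))
E
python3 p.py 458.5 -276 60
```

```text
time: 13.87
position: [536.6, -318.1, 230.4]
orientation: [0.707, 0.017, 0.707, -0.02]
force: [-0.7, -0.3, -0.4]
gripper_width: 60.4
time: 13.95
position: [536.4, -318.8, 229.9]
orientation: [0.707, 0.019, 0.707, -0.021]
force: [-0.4, -0.6, -0.7]
gripper_width: 50.7
[(458.6, -276.0, 8.3, 44.0, 22.1), (467.9, -381.8, -8.7, 43.9, 22.4), (552.2, -263.9, 20.6, 44.4, 21.8)]
t 14.0 yang 87.1 j7 1.64 w 49.9
[170.1  34.8 -80.6]
```

```bash
python3 -m jog '[{"slide":[0.03,0.015,-0.03],"turn":-5,"hand":0.05},{"slide":[0.06,0.025,-0.06],"turn":-11.2,"hand":0.05},{"slide":[0.1,0.0348,-0.0806],"turn":-11.2,"hand":0.05},{"slide":[0.12,0.0348,-0.0806],"turn":-11.2,"hand":0.05},{"slide":[0.12,0.0348,-0.0806],"turn":-11.2,"hand":0.05},{"slide":[0.12,0.0348,-0.0806],"turn":-11.2,"hand":0.05}]'; python3 p.py 458.5 -276 29;python3 p.py
```

```text
time: 14.5
position: [460.1, -271.2, 110.3]
orientation: [0.705, -0.054, 0.705, 0.054]
force: [0.7, -0.0, 0.8]
gripper_width: 50.0
t 14.5 yang 98.8 j7 1.71 w 50.0
[81.3 -4.6 -2.2]
t 14.5 yang 98.8 j7 1.71 w 50.0
```

```bash
python3 -m jog '[{"slide":[0.02,-0.0046,-0.0022],"turn":0.5,"hand":0.05},{"slide":[0.05,-0.0046,-0.0022],"turn":0.5,"hand":0.05},{"slide":[0.07,-0.0046,-0.0022],"turn":0.5,"hand":0.05},{"slide":[0.075,-0.0046,-0.0022],"turn":0.5,"hand":0.05},{"slide":[0.075,-0.0046,-0.0022],"turn":0.5,"hand":0.05}]'; python3 p.py 458.5 -276 29;python3 p.py
```

```text
time: 14.92
position: [460.6, -276.9, 35.8]
orientation: [0.706, -0.051, 0.705, 0.051]
force: [-0.0, 0.1, -0.0]
gripper_width: 49.8
t 14.9 yang 98.2 j7 1.62 w 49.8
[ 6.8  1.2 -1.9]
t 14.9 yang 98.2 j7 1.62 w 49.8
```

```bash
python3 -m jog '[{"slide":[0.004,0.001,-0.0019],"turn":0,"hand":0.05},{"slide":[0.0065,0.001,-0.0019],"turn":0,"hand":0.05},{"slide":[0.0065,0.001,-0.0019],"turn":0,"hand":0.0},{"slide":[0.0065,0.001,-0.0019],"turn":0,"hand":0.0},{"slide":[0.0065,0.001,-0.0019],"turn":0,"hand":0.0},{"slide":[0.0065,0.001,-0.0019],"turn":0,"hand":0.0},{"slide":[0.0065,0.001,-0.0019],"turn":0,"hand":0.0},{"slide":[0.0065,0.001,-0.0019],"turn":0,"hand":0.0}]' 70; python3 p.py 458.5 -276 150
```

```text
time: 15.58
position: [457.8, -276.4, 29.5]
orientation: [0.706, -0.051, 0.705, 0.05]
force: [-1.0, -0.0, 6.5]
gripper_width: 20.5
t 15.6 yang 98.2 j7 1.61 w 20.5
[-1.205e+02  1.000e-01  9.000e-01]
```

```bash
python3 -m jog '[{"slide":[-0.02,0,0],"turn":0,"hand":0},{"slide":[-0.06,0,0],"turn":0,"hand":0},{"slide":[-0.1,0,0],"turn":0,"hand":0},{"slide":[-0.14,0.01,0],"turn":0,"hand":0},{"slide":[-0.17,0.03,0.01],"turn":0,"hand":0},{"slide":[-0.17,0.065,0.02],"turn":0,"hand":0},{"slide":[-0.17,0.1,0.03],"turn":0,"hand":0},{"slide":[-0.17,0.135,0.035],"turn":0,"hand":0},{"slide":[-0.17,0.17,0.04],"turn":0,"hand":0},{"slide":[-0.17,0.2,0.045],"turn":0,"hand":0},{"slide":[-0.17,0.2,0.045],"turn":0,"hand":0}]' 70; python3 p.py 484 113 200
```

```text
time: 16.5
position: [472.7, -64.6, 199.3]
orientation: [0.706, -0.054, 0.704, 0.055]
force: [0.8, -0.8, -1.3]
gripper_width: 20.3
t 16.5 yang 98.8 j7 1.45 w 20.3
[ -0.4 173.8  38.4]
```

```bash
python3 -m jog '[{"slide":[0,0.035,0.01],"turn":2,"hand":0},{"slide":[0,0.07,0.02],"turn":6,"hand":0},{"slide":[0,0.105,0.03],"turn":10.5,"hand":0},{"slide":[0,0.14,0.038],"turn":10.5,"hand":0},{"slide":[0,0.165,0.038],"turn":10.5,"hand":0},{"slide":[0,0.174,0.038],"turn":10.5,"hand":0},{"slide":[0.04,0.174,0.038],"turn":10.5,"hand":0},{"slide":[0.05,0.174,0.038],"turn":10.5,"hand":0},{"slide":[0.05,0.174,0.038],"turn":10.5,"hand":0}]' 70; python3 p.py 484 113 130;python3 p.py
```

```text
time: 17.25
position: [483.5, 103.8, 145.6]
orientation: [0.705, 0.013, 0.709, -0.015]
force: [0.1, -1.6, -1.4]
gripper_width: 20.1
t 17.2 yang 87.7 j7 0.82 w 20.1
[15.6  9.3  0.3]
t 17.2 yang 87.7 j7 0.82 w 20.1
```

```bash
python3 -m jog '[{"slide":[0,0.009,0],"turn":0,"hand":0},{"slide":[0.005,0.009,0],"turn":0,"hand":0},{"slide":[0.015,0.009,0],"turn":0,"hand":0},{"slide":[0.015,0.009,0],"turn":0,"hand":0},{"slide":[0.015,0.009,0],"turn":0,"hand":0}]' 70; python3 p.py 484 113 120;python3 - <<'E'
from h import *
a=cam("side");b=cam("wrist");im=[a["image"][190:290,250:383],b["image"]]
cv2.imwrite("pics/m10.png",np.hstack([cv2.resize(i,(400,300),interpolation=cv2.INTER_CUBIC) for i in im])[...,::-1])
E
```

```text
time: 17.67
position: [486.0, 114.4, 133.1]
orientation: [0.707, 0.014, 0.707, -0.014]
force: [0.1, 0.3, -1.0]
gripper_width: 20.4
t 17.7 yang 87.7 j7 0.78 w 20.4
[13.1 -1.5 -1.9]
```

View pics/m10.png

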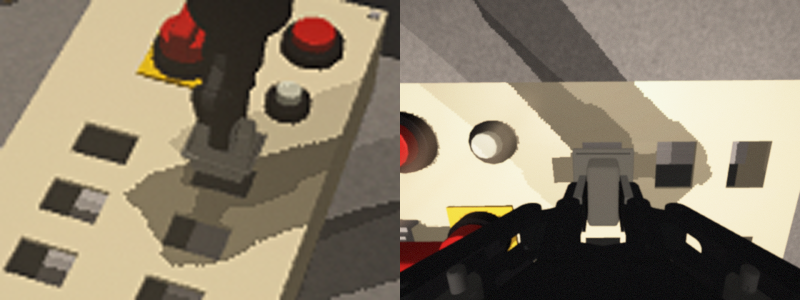

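The picture shows the cover held level just over way0 (side crop, about (215,165)), slightly away from the target. Next I correct that and go down.

```bash
python3 -m jog '[{"slide":[0,-0.0015,-0.0018],"turn":-0.4,"hand":0},{"slide":[0.005,-0.0015,-0.0018],"turn":-0.4,"hand":0},{"slide":[0.01,-0.0015,-0.0018],"turn":-0.4,"hand":0},{"slide":[0.015,-0.0015,-0.0018],"turn":-0.4,"hand":0},{"slide":[0.019,-0.0015,-0.0018],"turn":-0.4,"hand":0},{"slide":[0.019,-0.0015,-0.0018],"turn":-0.4,"hand":0}]' 70; python3 p.py 484 113 101
```

```text
time: 18.27
position: [483.8, 113.2, 113.3]
orientation: [0.706, 0.011, 0.708, -0.012]
force: [0.0, -0.3, -0.9]
gripper_width: 20.4
t 18.3 yang 88.1 j7 0.76 w 20.4
[12.3 -0.2  0.3]
```

```bash
python3 -m jog '[{"slide":[0.004,0,0],"turn":0,"hand":0},{"slide":[0.008,0,0],"turn":0,"hand":0},{"slide":[0.011,0,0],"turn":0,"hand":0},{"slide":[0.012,0,0],"turn":0,"hand":0}]' 70; python3 p.py 484 113 101
```

```text
time: 18.6
position: [484.3, 113.6, 102.0]
orientation: [0.707, 0.012, 0.707, -0.011]
force: [-0.4, 0.9, -1.1]
gripper_width: 20.0
t 18.6 yang 88.1 j7 0.74 w 20.0
[ 1.  -0.6 -0.3]
```

```bash
python3 -m jog '[{"slide":[0.002,0,0],"turn":0,"hand":0},{"slide":[0.003,0,0],"turn":0,"hand":0},{"slide":[0.003,0,0],"turn":0,"hand":0}]' 70; python3 p.py 484 113 101
```

```text
time: 18.85
position: [484.3, 113.5, 101.4]
orientation: [0.707, 0.011, 0.707, -0.013]
force: [-7.4, -2.2, 20.8]
gripper_width: 20.3
t 18.9 yang 88.1 j7 0.74 w 20.3
[ 0.4 -0.5 -0.3]
```

```bash
python3 -m jog '[{"slide":[-0.002,0,0],"turn":0,"hand":0.05},{"slide":[-0.002,0,0],"turn":0,"hand":0.05},{"slide":[-0.002,0,0],"turn":0,"hand":0.05},{"slide":[-0.002,0,0],"turn":0,"hand":0.05},{"slide":[-0.03,0,0],"turn":0,"hand":0.05},{"slide":[-0.07,0,0],"turn":0,"hand":0.05},{"slide":[-0.11,0,0],"turn":0,"hand":0.05},{"slide":[-0.125,0,0.04],"turn":0,"hand":0.05},{"slide":[-0.125,0,0.08],"turn":0,"hand":0.05},{"slide":[-0.125,-0.03,0.09],"turn":0,"hand":0.05},{"slide":[-0.125,-0.03,0.09],"turn":0,"hand":0.05}]' 70; python3 p.py
cat > seat.py <<'E'
from h import *
import sys
d=cam("wrist");w=cloud(d);z=w[...,2]
for a in sys.argv[1:]:
    x,y=map(float,a.split(","))
    near=(abs(w[...,0]-x)<40)&(abs(w[...,1]-y)<33)
    t=near&(z>108)&(z<145)&(abs(w[...,0]-x)<30)&(abs(w[...,1]-y)<20)
    f=near&(z>91.7)&(z<104);pan=near&(abs(z-90)<1.7)
    print(a,"nose top z",np.median(z[t]).round(1),"plane coef",np.linalg.lstsq(np.c_[w[t][:,:2],np.ones(t.sum())],z[t],rcond=None)[0][:2].round(3),cv2.minAreaRect(w[t][:,:2].astype(np.float32)),"flange z",np.median(z[f]).round(1),f.sum(),"panel",np.median(z[pan]).round(1))
E
python3 seat.py 485,113
```

```text
time: 19.77
position: [576.7, 74.4, 223.1]
orientation: [0.707, 0.014, 0.707, -0.015]
force: [0.0, -1.4, -1.0]
gripper_width: 49.6
t 19.8 yang 87.6 j7 0.96 w 49.6
485,113 nose top z 117.8 plane coef [0.001 0.062] ((485.18756103515625, 113.64743041992188), (22.228757858276367, 43.660972595214844), 88.19173431396484) flange z 94.1 1969 panel 90.1
```

```bash
python3 -m jog '[{"slide":[0,-0.04,0],"turn":0,"hand":0.05},{"slide":[0,-0.08,0],"turn":0,"hand":0.05},{"slide":[0,-0.12,-0.005],"turn":0,"hand":0.05},{"slide":[0,-0.16,-0.01],"turn":0,"hand":0.05},{"slide":[0,-0.2,-0.01],"turn":0,"hand":0.05},{"slide":[0,-0.24,-0.02],"turn":0,"hand":0.05},{"slide":[0,-0.28,-0.02],"turn":0,"hand":0.05},{"slide":[0,-0.32,-0.02],"turn":0,"hand":0.05},{"slide":[0,-0.36,-0.02],"turn":0,"hand":0.05},{"slide":[0,-0.4,-0.02],"turn":0,"hand":0.05},{"slide":[0,-0.415,-0.02],"turn":0,"hand":0.05},{"slide":[0,-0.415,-0.02],"turn":0,"hand":0.05}]'; python3 -m jog '[{"slide":[0,0,0],"turn":0,"hand":0.05},{"slide":[0,0,0],"turn":0,"hand":0.05},{"slide":[0,0,0],"turn":0,"hand":0.05}]'; python3 - <<'E'
from cov import *
print(covers(cam("wrist")))
E
python3 p.py 468 -382 70
```

```text
time: 20.82
position: [537.7, -339.1, 222.9]
orientation: [0.706, 0.014, 0.708, -0.015]
force: [0.0, 0.1, 0.3]
gripper_width: 50.0
time: 21.07
position: [540.2, -330.8, 224.6]
orientation: [0.707, 0.01, 0.707, -0.01]
force: [-0.0, 0.3, 0.2]
gripper_width: 49.9
[(468.0, -381.9, -8.3, 44.0, 22.3), (552.1, -263.8, 20.4, 44.3, 22.1)]
t 21.1 yang 88.3 j7 1.66 w 49.9
[154.7 -53.  -70.7]
```

```bash
python3 -m jog '[{"slide":[0.03,-0.02,-0.03],"turn":4,"hand":0.05},{"slide":[0.06,-0.04,-0.06],"turn":6.8,"hand":0.05},{"slide":[0.1,-0.054,-0.0707],"turn":6.8,"hand":0.05},{"slide":[0.135,-0.054,-0.0707],"turn":6.8,"hand":0.05},{"slide":[0.154,-0.054,-0.0707],"turn":6.8,"hand":0.05},{"slide":[0.154,-0.054,-0.0707],"turn":6.8,"hand":0.05},{"slide":[0.154,-0.054,-0.0707],"turn":6.8,"hand":0.05}]'; python3 p.py 468 -383 29.5
```

```text
time: 21.7
position: [467.6, -383.8, 70.2]
orientation: [0.705, 0.053, 0.705, -0.052]
force: [0.8, -1.3, 0.3]
gripper_width: 49.8
t 21.7 yang 81.4 j7 1.57 w 49.8
[40.7  0.8  0.3]
```

```bash
python3 -m jog '[{"slide":[0.02,0.001,0],"turn":0,"hand":0.05},{"slide":[0.035,0.001,0],"turn":0,"hand":0.05},{"slide":[0.0405,0.001,0],"turn":0,"hand":0.05},{"slide":[0.0405,0.001,0],"turn":0,"hand":0.05},{"slide":[0.0405,0.001,0],"turn":0,"hand":0.0},{"slide":[0.0405,0.001,0],"turn":0,"hand":0.0},{"slide":[0.0405,0.001,0],"turn":0,"hand":0.0},{"slide":[0.0405,0.001,0],"turn":0,"hand":0.0},{"slide":[0.0405,0.001,0],"turn":0,"hand":0.0},{"slide":[0.0405,0.001,0],"turn":0,"hand":0.0}]' 70; python3 p.py 487 180.8 200
```

```text
time: 22.53
position: [468.2, -384.5, 31.1]
orientation: [0.706, 0.053, 0.704, -0.054]
force: [-1.4, 1.5, 5.2]
gripper_width: 20.3
t 22.5 yang 81.3 j7 1.53 w 20.3
[-169.4  561.5  -66.4]
```

```bash
python3 -m jog '[{"slide":[-0.02,0,0],"turn":0,"hand":0},{"slide":[-0.06,0,0],"turn":0,"hand":0},{"slide":[-0.1,0,0],"turn":0,"hand":0},{"slide":[-0.14,0.01,0],"turn":0,"hand":0},{"slide":[-0.17,0.03,0],"turn":0,"hand":0},{"slide":[-0.17,0.065,-0.01],"turn":0,"hand":0},{"slide":[-0.17,0.1,-0.01],"turn":0,"hand":0},{"slide":[-0.17,0.135,-0.02],"turn":0,"hand":0},{"slide":[-0.17,0.17,-0.02],"turn":0,"hand":0},{"slide":[-0.17,0.205,-0.03],"turn":0,"hand":0},{"slide":[-0.17,0.24,-0.03],"turn":0,"hand":0},{"slide":[-0.17,0.27,-0.03],"turn":0,"hand":0}]' 70; python3 -m jog '[{"slide":[0,0.03,0],"turn":0,"hand":0},{"slide":[0,0.065,0],"turn":0,"hand":0},{"slide":[0,0.1,-0.01],"turn":0,"hand":0},{"slide":[0,0.135,-0.01],"turn":0,"hand":0},{"slide":[0,0.17,-0.02],"turn":0,"hand":0},{"slide":[0,0.205,-0.02],"turn":0,"hand":0},{"slide":[0,0.24,-0.03],"turn":-2,"hand":0},{"slide":[0,0.27,-0.036],"turn":-5,"hand":0},{"slide":[0,0.29,-0.036],"turn":-6.8,"hand":0},{"slide":[0,0.29,-0.036],"turn":-6.8,"hand":0},{"slide":[0,0.29,-0.036],"turn":-6.8,"hand":0}]' 70; python3 p.py 487.3 180.8 135
```

```text
time: 23.53
position: [477.7, -110.7, 200.0]
orientation: [0.705, 0.053, 0.705, -0.054]
force: [0.5, -0.1, -1.0]
gripper_width: 20.3
time: 24.45
position: [486.3, 180.2, 199.8]
orientation: [0.707, 0.011, 0.707, -0.011]
force: [-0.8, -0.3, -1.0]
gripper_width: 20.5
t 24.4 yang 88.2 j7 0.72 w 20.5
[64.8  0.7  1. ]
```

```bash
python3 -m jog '[{"slide":[0.03,0.0007,0.001],"turn":0,"hand":0},{"slide":[0.06,0.0007,0.001],"turn":0,"hand":0},{"slide":[0.07,0.0007,0.001],"turn":0,"hand":0},{"slide":[0.07,0.0007,0.001],"turn":0,"hand":0},{"slide":[0.07,0.0007,0.001],"turn":0,"hand":0}]' 70; python3 p.py 487.3 180.8 115
```

```text
time: 24.87
position: [487.9, 179.1, 130.1]
orientation: [0.707, 0.012, 0.707, -0.012]
force: [-0.3, 0.6, -0.8]
gripper_width: 20.2
t 24.9 yang 88.0 j7 0.63 w 20.2
[15.1  1.6 -0.7]
```

```bash
python3 -m jog '[{"slide":[0,0.0014,-0.0006],"turn":0,"hand":0},{"slide":[0.005,0.0014,-0.0006],"turn":0,"hand":0},{"slide":[0.01,0.0014,-0.0006],"turn":0,"hand":0},{"slide":[0.015,0.0014,-0.0006],"turn":0,"hand":0},{"slide":[0.015,0.0014,-0.0006],"turn":0,"hand":0}]' 70; python3 p.py 487.3 180.8 103
```

```text
time: 25.28
position: [487.1, 181.1, 114.2]
orientation: [0.707, 0.012, 0.707, -0.012]
force: [0.3, 0.0, -0.7]
gripper_width: 19.8
t 25.3 yang 88.1 j7 0.61 w 19.8
[11.2 -0.3  0.2]
```

```bash
python3 -m jog '[{"slide":[0.004,0,0],"turn":0,"hand":0},{"slide":[0.008,0,0],"turn":0,"hand":0},{"slide":[0.011,0,0],"turn":0,"hand":0},{"slide":[0.013,0,0],"turn":0,"hand":0},{"slide":[0.013,0,0],"turn":0,"hand":0}]' 70; python3 p.py 487.3 180.8 103
```

```text
time: 25.7
position: [487.4, 181.8, 103.2]
orientation: [0.707, 0.011, 0.707, -0.012]
force: [-2.7, -1.9, 13.4]
gripper_width: 20.2
t 25.7 yang 88.1 j7 0.59 w 20.2
[ 0.2 -1.  -0.1]
```

```bash
python3 -m jog '[{"slide":[0.001,0,0],"turn":0,"hand":0},{"slide":[0.0015,0,0],"turn":0,"hand":0},{"slide":[0.0015,0,0],"turn":0,"hand":0}]' 70; python3 -m jog '[{"slide":[-0.003,0,0],"turn":0,"hand":0.05},{"slide":[-0.003,0,0],"turn":0,"hand":0.05},{"slide":[-0.003,0,0],"turn":0,"hand":0.05},{"slide":[-0.003,0,0],"turn":0,"hand":0.05},{"slide":[-0.03,0,0],"turn":0,"hand":0.05},{"slide":[-0.07,0,0],"turn":0,"hand":0.05},{"slide":[-0.11,0,0],"turn":0,"hand":0.05},{"slide":[-0.125,-0.02,0.03],"turn":0,"hand":0.05},{"slide":[-0.125,-0.05,0.06],"turn":0,"hand":0.05},{"slide":[-0.125,-0.06,0.08],"turn":0,"hand":0.05},{"slide":[-0.125,-0.06,0.08],"turn":0,"hand":0.05}]' 70; python3 p.py; python3 seat.py 485,113 487,181
```

```text
time: 25.95
position: [487.5, 181.9, 103.1]
orientation: [0.708, 0.011, 0.706, -0.012]
force: [-5.0, -2.6, 24.2]
gripper_width: 20.0
time: 26.87
position: [569.5, 113.1, 224.3]
orientation: [0.707, 0.015, 0.707, -0.015]
force: [0.1, -1.3, -0.2]
gripper_width: 49.6
t 26.9 yang 87.5 j7 0.87 w 49.6
485,113 nose top z 117.9 plane coef [-0.001  0.   ] ((485.1426086425781, 113.43451690673828), (21.79024887084961, 43.73540115356445), 88.05924224853516) flange z 94.0 1989 panel 90.1
487,181 nose top z 117.8 plane coef [0.002 0.101] ((486.5087890625, 182.5059051513672), (22.7946720123291, 43.67727279663086), 87.66987609863281) flange z 94.1 1848 panel 90.1
```

```bash
python3 -m jog '[{"slide":[0,-0.038,0],"turn":0,"hand":0.05},{"slide":[0,-0.076,0],"turn":0,"hand":0.05},{"slide":[0,-0.114,0.01],"turn":0,"hand":0.05},{"slide":[0,-0.152,0.02],"turn":0,"hand":0.05},{"slide":[0,-0.19,0.03],"turn":0,"hand":0.05},{"slide":[0,-0.228,0.04],"turn":0,"hand":0.05},{"slide":[0,-0.266,0.05],"turn":0,"hand":0.05},{"slide":[0,-0.304,0.057],"turn":0,"hand":0.05},{"slide":[0,-0.342,0.057],"turn":0,"hand":0.05},{"slide":[0,-0.38,0.057],"turn":0,"hand":0.05},{"slide":[0,-0.4,0.057],"turn":0,"hand":0.05},{"slide":[0,-0.4,0.057],"turn":0,"hand":0.05}]'; python3 -m jog '[{"slide":[0,0,0],"turn":0,"hand":0.05},{"slide":[0,0,0],"turn":0,"hand":0.05},{"slide":[0,0,0],"turn":0,"hand":0.05}]'; python3 - <<'E'
from cov import *
print(covers(cam("wrist")))
E
python3 p.py 552 -264.5 70
```

```text
time: 27.92
position: [607.3, -289.2, 223.5]
orientation: [0.706, 0.014, 0.708, -0.015]
force: [-0.9, -1.4, -0.2]
gripper_width: 49.9
time: 28.17
position: [609.2, -279.9, 225.5]
orientation: [0.707, 0.011, 0.707, -0.01]
force: [0.1, 0.6, 0.7]
gripper_width: 50.0
[(552.2, -263.8, 20.5, 43.9, 21.9)]
t 28.2 yang 88.3 j7 1.52 w 50.0
[155.7  13.9 -57.8]
```

```bash
python3 -m jog '[{"slide":[0.03,0.005,-0.03],"turn":-7,"hand":0.05},{"slide":[0.06,0.01,-0.05],"turn":-14,"hand":0.05},{"slide":[0.09,0.0137,-0.0578],"turn":-21,"hand":0.05},{"slide":[0.12,0.0137,-0.0578],"turn":-22.1,"hand":0.05},{"slide":[0.155,0.0137,-0.0578],"turn":-22.1,"hand":0.05},{"slide":[0.155,0.0137,-0.0578],"turn":-22.1,"hand":0.05},{"slide":[0.155,0.0137,-0.0578],"turn":-22.1,"hand":0.05}]'; python3 p.py 552 -264.5 29.5
```

```text
time: 28.8
position: [551.0, -265.9, 69.7]
orientation: [0.695, -0.124, 0.697, 0.125]
force: [-0.1, -1.0, -0.1]
gripper_width: 50.2
t 28.8 yang 110.3 j7 1.74 w 50.2
[40.2  0.9  1.6]
```

```bash
python3 -m jog '[{"slide":[0.02,0.001,0.0016],"turn":0,"hand":0.05},{"slide":[0.035,0.001,0.0016],"turn":0,"hand":0.05},{"slide":[0.0405,0.001,0.0016],"turn":0,"hand":0.05},{"slide":[0.0405,0.001,0.0016],"turn":0,"hand":0.05},{"slide":[0.0405,0.001,0.0016],"turn":0,"hand":0.0},{"slide":[0.0405,0.001,0.0016],"turn":0,"hand":0.0},{"slide":[0.0405,0.001,0.0016],"turn":0,"hand":0.0},{"slide":[0.0405,0.001,0.0016],"turn":0,"hand":0.0},{"slide":[0.0405,0.001,0.0016],"turn":0,"hand":0.0},{"slide":[0.0405,0.001,0.0016],"turn":0,"hand":0.0}]' 70; python3 p.py 489.5 248.1 200
```

```text
time: 29.63
position: [553.5, -265.9, 31.2]
orientation: [0.697, -0.124, 0.696, 0.124]
force: [-1.1, 0.1, 6.4]
gripper_width: 20.2
t 29.6 yang 110.2 j7 1.7 w 20.2
[-169.3  504.2  117.7]
```

```bash
python3 -m jog '[{"slide":[-0.02,0,0],"turn":0,"hand":0},{"slide":[-0.06,0,0],"turn":0,"hand":0},{"slide":[-0.1,0,0],"turn":0,"hand":0},{"slide":[-0.14,0,0],"turn":0,"hand":0},{"slide":[-0.17,0.02,0.005],"turn":0,"hand":0},{"slide":[-0.17,0.05,0.012],"turn":0,"hand":0},{"slide":[-0.17,0.085,0.02],"turn":0,"hand":0},{"slide":[-0.17,0.12,0.028],"turn":0,"hand":0},{"slide":[-0.17,0.155,0.036],"turn":0,"hand":0},{"slide":[-0.17,0.19,0.044],"turn":0,"hand":0},{"slide":[-0.17,0.225,0.052],"turn":0,"hand":0},{"slide":[-0.17,0.25,0.058],"turn":0,"hand":0}]' 70; python3 -m jog '[{"slide":[0,0.03,0.007],"turn":0,"hand":0},{"slide":[0,0.065,0.015],"turn":0,"hand":0},{"slide":[0,0.1,0.023],"turn":2,"hand":0},{"slide":[0,0.135,0.031],"turn":5,"hand":0},{"slide":[0,0.17,0.04],"turn":10,"hand":0},{"slide":[0,0.205,0.048],"turn":15,"hand":0},{"slide":[0,0.235,0.056],"turn":20,"hand":0},{"slide":[0,0.254,0.06],"turn":22.1,"hand":0},{"slide":[0,0.254,0.06],"turn":22.1,"hand":0},{"slide":[0,0.254,0.06],"turn":22.1,"hand":0},{"slide":[0,0.254,0.06],"turn":22.1,"hand":0}]' 70; python3 p.py 490.3 248.1 130
```

```text
time: 30.63
position: [519.6, -7.9, 200.2]
orientation: [0.696, -0.125, 0.696, 0.125]
force: [0.4, 0.2, -0.5]
gripper_width: 20.5
time: 31.55
position: [489.5, 246.7, 199.5]
orientation: [0.707, 0.011, 0.707, -0.012]
force: [0.6, -0.2, -1.2]
gripper_width: 20.3
t 31.6 yang 88.1 j7 0.6 w 20.3
[69.5  1.5  0.8]
```

```bash
python3 -m jog '[{"slide":[0.03,0.0015,0.0008],"turn":0,"hand":0},{"slide":[0.06,0.0015,0.0008],"turn":0,"hand":0},{"slide":[0.07,0.0015,0.0008],"turn":0,"hand":0},{"slide":[0.07,0.0015,0.0008],"turn":0,"hand":0},{"slide":[0.07,0.0015,0.0008],"turn":0,"hand":0}]' 70; python3 p.py 490.3 248.1 115
```

```text
time: 31.97
position: [490.6, 248.6, 130.1]
orientation: [0.707, 0.012, 0.707, -0.012]
force: [-0.2, 0.6, 0.1]
gripper_width: 20.1
t 32.0 yang 88.0 j7 0.52 w 20.1
[15.1 -0.5 -0.3]
```

```bash
python3 -m jog '[{"slide":[0,-0.0004,-0.0003],"turn":0,"hand":0},{"slide":[0.005,-0.0004,-0.0003],"turn":0,"hand":0},{"slide":[0.01,-0.0004,-0.0003],"turn":0,"hand":0},{"slide":[0.015,-0.0004,-0.0003],"turn":0,"hand":0},{"slide":[0.015,-0.0004,-0.0003],"turn":0,"hand":0}]' 70; python3 p.py 490.3 248.1 103
```

```text
time: 32.38
position: [489.5, 248.7, 114.2]
orientation: [0.707, 0.011, 0.707, -0.012]
force: [0.7, -0.9, -0.6]
gripper_width: 20.3
t 32.4 yang 88.1 j7 0.51 w 20.3
[11.2 -0.6  0.8]
```

```bash
python3 -m jog '[{"slide":[0.004,0,0],"turn":0,"hand":0},{"slide":[0.008,0,0],"turn":0,"hand":0},{"slide":[0.011,0,0],"turn":0,"hand":0},{"slide":[0.0135,0,0],"turn":0,"hand":0},{"slide":[0.014,0,0],"turn":0,"hand":0}]' 70; python3 p.py 490.3 248.1 103
```

```text
time: 32.8
position: [490.1, 249.8, 103.2]
orientation: [0.708, 0.011, 0.706, -0.012]
force: [-4.8, -3.2, 21.6]
gripper_width: 20.3
t 32.8 yang 88.1 j7 0.49 w 20.3
[ 0.2 -1.7  0.2]
```

```bash
python3 -m jog '[{"slide":[-0.001,0,0],"turn":0,"hand":0.05},{"slide":[-0.002,0,0],"turn":0,"hand":0.05},{"slide":[-0.002,0,0],"turn":0,"hand":0.05},{"slide":[-0.002,0,0],"turn":0,"hand":0.05},{"slide":[-0.03,0,0],"turn":0,"hand":0.05},{"slide":[-0.07,0,0],"turn":0,"hand":0.05},{"slide":[-0.11,0,0],"turn":0,"hand":0.05},{"slide":[-0.14,-0.03,0.03],"turn":0,"hand":0.05},{"slide":[-0.15,-0.06,0.06],"turn":0,"hand":0.05},{"slide":[-0.15,-0.09,0.1],"turn":0,"hand":0.05},{"slide":[-0.15,-0.09,0.1],"turn":0,"hand":0.05},{"slide":[-0.15,-0.09,0.1],"turn":0,"hand":0.05}]'; python3 seat.py 485,113 487,181 489.5,248.5; python3 - <<'E'
from h import *
a=cam("scene")["image"];b=cam("side")["image"];cv2.imwrite("pics/end.png",np.hstack([cv2.resize(a[140:340,60:460],(400,300)),cv2.resize(b[120:320,180:420],(400,300))])[...,::-1])
E
```

```text
time: 33.8
position: [591.2, 149.6, 249.9]
orientation: [0.707, 0.015, 0.707, -0.016]
force: [0.3, -0.4, -0.4]
gripper_width: 50.0
485,113 nose top z 117.8 plane coef [-0.012 -0.049] ((485.24237060546875, 113.85621643066406), (22.109821319580078, 44.391475677490234), 88.72344207763672) flange z 94.0 1702 panel 90.0
487,181 nose top z 117.9 plane coef [-0.006  0.015] ((486.78497314453125, 182.7810821533203), (21.865859985351562, 44.02778625488281), 88.25928497314453) flange z 94.0 1715 panel 90.1
489.5,248.5 nose top z 117.8 plane coef [-0.006  0.142] ((489.6948547363281, 250.36485290527344), (22.466859817504883, 43.91640853881836), 87.87619018554688) flange z 94.1 1596 panel 90.1
```

View pics/end.png

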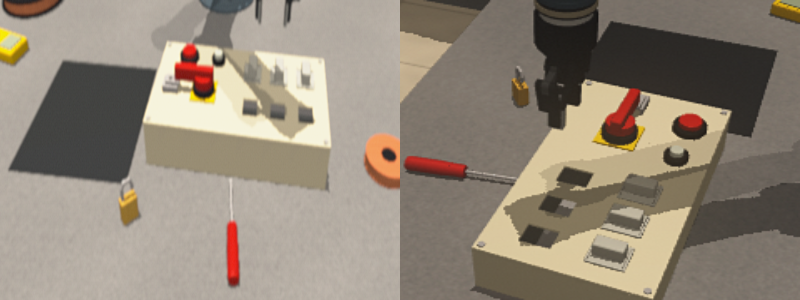

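All three covers sit in the near ways, the mat is empty, the padlock, screwdriver and reel look untouched, and the handle still points right. Before handing in, I'll check flange flatness on each side and re-measure the blade angle.

```bash
python3 - <<'E'
from h import *
d=cam("wrist");w=cloud(d);z=w[...,2]
for x,y in((485,113.5),(487,182),(489.5,249.5)):
    dx,dy=w[...,0]-x,w[...,1]-y;o=[]
    for m in((dx>23.5)&(dx<27)&(abs(dy)<18),(dx<-23.5)&(dx>-27)&(abs(dy)<18),(dy>14)&(dy<21)&(abs(dx)<22),(dy<-14)&(dy>-21)&(abs(dx)<22)):
        k=m&(z<100)&(z>88);o.append((np.median(z[k]).round(1),int(k.sum())))
    print(o)
hsv=cv2.cvtColor(d["image"],cv2.COLOR_RGB2HSV)
red=((hsv[...,0]<6)|(hsv[...,0]>172))&(hsv[...,1]>150)&(z>136)&(z<146)
print("blade",cv2.minAreaRect(w[red][:,:2].astype(np.float32)))
print(r.hand_in())
E
```

```text
[(np.float64(94.3), 137), (np.float64(94.1), 81), (np.float64(94.1), 362), (np.float64(94.1), 309)]
[(np.float64(94.2), 138), (np.float64(94.2), 72), (np.float64(94.2), 348), (np.float64(94.1), 361)]
[(np.float64(94.2), 134), (np.float64(94.1), 92), (np.float64(94.2), 56), (np.float64(94.0), 360)]
blade ((551.8436889648438, -31.66857147216797), (98.70233154296875, 17.750308990478516), 88.11217498779297)
the job is handed in; nothing more can be done
None
```

The job is done and handed in at about 34 s. I pressed Stop, swung the isolator to off, pressed Start, and only then clipped the three covers on the bench into way0, way1 and way2. The three far ways stay open.

**Checks that passed:**
- **Covers:** all three flanges read 94.0–94.3 mm on every side, against 94 mm for flat on the panel. The nose tops read 117.8–117.9 mm (118 expected), and the mat was empty.
- **Isolator:** the blade points to -91.9°, against about -92° for the desk's -y axis. A wrist picture taken after the turn showed the two padlock holes one over the other. I did not picture the holes again at the end, but the blade reading had not changed.
- **Bystanders:** padlock, screwdriver and reel looked untouched in the last picture.

**Checks that were weak or disagreed:**
- **Button travel:** Stop and Start bottomed with the tool reading about 3.5 mm higher than expected. I judged them fully pressed by force (35 N and 17 N), and for Stop also by a picture.
- **Dead desk:** I saw no lamp or other indicator on the desk, so "dead" rests only on Start being pressed with the isolator off.
- **Blade at the start:** the first reading of the blade was about 2.4° off the desk's axis, unlike the final one.
- **Wrist camera:** views with the tool half a turn apart differed by about 2 mm in y, so I aimed midway between them.
- **Nose tilt:** the nose-top fit showed slopes of up to 0.14 along y, which I put down to side-wall points in the fit because the flanges read flat.

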